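# Dial off the half-opened padlock and hold it up

### The arm

A 6-joint arm with a two-finger parallel gripper is mounted at the origin on the work surface. World frame = base frame: x ahead of the robot, y to its left, z up, the work surface at z = 0. Lengths are in m, angles in rad, forces in N, time in s.
With the tool pointing down it reaches from about 0.35 to 0.775 m from the base axis. Payload 5.5 kg.
Tool frame: the origin (TCP) lies at the very end of the fingers, on their centre line; the grasp point (between the pads) lies 19 mm behind it (env.grip_depth is the distance from the TCP to the grasp point, in m); z points along the fingers, y is the direction in which the jaws open and shut (so a half turn about z gives the same grasp; the last joint's range is limited). The gripper opens to 85 mm and grips with 20 to 120 N. Pads are 22 mm wide; open, the fingers measure 114 mm over their backs; the gripper's body (76 mm by 85 mm) begins 54 mm behind the grasp point. The pads swing forward as they close: fully open they stand 13 mm farther back than shut.
Start: joints at [1.193, 0.313, 0.046, 1.304, 0, 1.431], TCP at [0.135, 0.559, 0.231] pointing down, gripper open.
Joint ranges: [-2.76, 2.76], [-0.86, 1.69], [-1.03, 1.26], [-2.2, 2.34], [-1.47, 1.5], [-3.14, 3.14]. Speed limits (rad/s): [2.57, 2.57, 3.14, 3.14, 3.14, 3.14].

### API

Orientations are given as a unit quaternion [w, x, y, z].
In Python, from workcell import env gives the robot as it stands.
- The arm moves only by the tool step_arm, never from a script. Its argument "series" is a list of rows, each a list of 3 entries, a list of its own where there are three numbers: the shift along the world's x, y, z in cm, then the turn about the world's z in rad, then the closure in counts, from 0 (fully open) to 255 (shut). A call has 1 to 5 rows; each row is the pose to reach, as a shift and turn from the pose measured when the call began; what a row does not reach only later rows make up. A row lasts 1/8 s, in which the tool goes at most 62.5 mm and 10.7 degrees, less where a joint would pass 70% of its speed; a pose out of reach is approached as far as the arm can. A call with a gripper value outside its range is refused whole. The fingers move at their own pace and stop on an object; "newtons" is the grip in N (left out, the last holds). Time passes only in rows, so rows that repeat a pose let the fingers close. It gives the time, the measured TCP pose, the force and the opening at its end, in the units of the state.
- env.get_state(): the state, without advancing time (a new reading comes with each control period).
- env.read_camera(name): name is "scene" or "top" or "wrist"; returns a dict with "frame" (400x640x3 uint8, red, green, blue), "vertical_fov" (degrees; the focal length in pixels is half the picture's height over the tangent of half this angle, whatever the lens; pixels are square), "cx", "cy" (the principal point, pixels), "camera_from_world" (4x4, takes a point from world to camera coordinates). Camera axes: x right, y down, z forward; pixel columns grow to the right and rows downward; lengths in m; the calibration is good to about 2 mm. A picture is of the moment at which its call begins. There is no depth.
- env.hand_in(): hands the job in, once; it reports no verdict.
The state is a dict: "clock": time; "joint_pos": joint angles; "qvel": joint speeds; "tau": joint torques, N m; "tcp_pos": TCP position; "orientation": TCP orientation; "wrist_force": force on the tool from outside, world axes, zero at the start; "ft_torque": the same for the moment, N m; "finger_gap": finger opening in m.
Only numpy, scipy, OpenCV 4.12 (cv2) and the standard library are available. Lean on these libraries where they do the work, as an engineer would, in place of code of your own. Each camera call takes 0.05 s, during which the arm holds its last target.

### The job

Each compartment of the turner's chest is shut by a dial padlock, and I have already dialled one of them as far as its last number: its white dial line stands one to three clicks anticlockwise of the dark index mark on the case by the shackle; the other is still scrambled, its line pointing away from the shackle, so leave that lock and the other things alone. Turn the ready dial clockwise until it clicks in with its line on the mark, without running past, then pull that lock away from its staple to draw the shackle fully open, slide it back until the staple stands in the gap at the shackle's short leg, and lift it off. Finish still holding the open padlock in the gripper, at rest, level with its dial up, about a hand's breadth (10 cm) above the chest.

Things in the scene. Friction and masses are not known exactly. Their poses are not given: they have to be found in the camera images.
- chest: Low plywood chest, fixed, 320 x 480 x 100 mm (x, y, z); origin at the centre of its underside, x from its front deck (robot side) to the lid hinges at the back. Its top, 100 mm up, is flat (hasp plates let in flush).
- staple_left (a point): Left (+y) hasp staple: fixed upright loop of 5 mm bar on the chest top, standing across the chest (loop in the chest's y-z plane). Point: centre of the loop, 12 mm above the chest top. Its two uprights stand 9 mm to either side in chest y (13 mm clear between them); its top is 23.5 mm above the chest top.
- staple_right (a point): Right (-y) hasp staple, same shape, same kind of point. One padlock is on each staple.
- lock_a: One of two padlocks that look the same; either may be on either staple. Loose, about 0.3 kg, lying on its back before its staple, nearly in line with the chest. Steel case 52 x 50 x 24 mm (x, y, z), flat parallel sides to grip across y (50 mm). Origin: centre of the case's underside; x towards the shackle, z up through the dial. Shackle: see point toe_a and joint shackle_a.
- lock_b: The other padlock: same sizes, origin and axes. One of the two is ready (dial line 1 to 3 clicks from the mark), the other scrambled; only the ready one can open.
- toe_a (a point): End of the shackle's short leg (toe), lock_a. Shackle: U of 7 mm bar, 12 mm above the case's underside, legs at lock y = -14 (long) and +14 mm (toe), out of the case's x = +26 mm face. Shut: toe end at x = 22, inner side of bow at x = 56.5 mm. The toe leg runs through the staple loop: one staple upright is inside the U, so shut the lock can slide with the staple at x = 29 to 54 mm.
- toe_b (a point): The same point of lock_b, same shackle.
- shackle_a (a joint): How far lock_a's shackle is drawn out, m: 0 shut, 0.015 fully open; stays where left (1.5 N friction). With the dial on the mark, pulling the case along its -x brings the bow against the staple and draws it out. Open, the toe ends at lock x = 37 mm: an 11 mm gap before the case (x = 26 to 37). With the staple centre at lock x = 31.5 mm the lock lifts straight up off it.
- shackle_b (a joint): The same for lock_b.
- dial_a (a joint): Dial of lock_a, rad, anticlockwise positive seen from above; 0 = white line on the index mark (line along lock +x, to the shackle). 12 sprung notches, one each 0.524 rad, holding with about 0.04 N m. The ready dial starts in a notch at 0.52, 1.05 or 1.57, the scrambled one between 2.6 and 4.2. The ready shackle is free only in the notch at 0 (within 0.15 rad).
- dial_b (a joint): Dial of lock_b, same meaning.
- line_a (a point): Outer end of the white line on lock_a's dial disc, 20 mm from the dial's axis, 28 mm above the case's underside; the line also runs over the top of the knob. The index mark is a dark block on the case at lock x = 23.6, y = 0 mm.
- line_b (a point): The same point of lock_b's dial.
- knob_a (a point): Centre of lock_a's round knurled dial knob, half way up: 24 mm diameter, standing 28 to 42 mm above the case's underside at the case's centre, on a 42 mm dial disc whose face is at 28 mm. Grip it from above at any yaw.
- knob_b (a point): The same point of lock_b.
- blank: Square wooden turning blank 40 x 210 x 40 mm, lying along the back of the chest's lids; bystander.
- gouge: Woodturning gouge, 460 mm long, 33 mm high, lying on the bench right of the chest, handle to its -x; bystander.
- bowl: Turned wooden bowl, 130 mm across, 50 mm high, on the bench left of the chest; bystander.

How it is judged:
On the way, in this order (a step that is already met when the one before it is completed fails the run):
1. the ready padlock's dial is clicked in on its mark, shackle still shut (value of joint dial_a between -0.2 and 0.2 rad and value of joint shackle_a below 0.004 m), for 0.2 s.
2. its shackle is drawn open while the lock is still down on the chest, on the staple (value of joint shackle_a above 0.012 m and z of lock_a in the frame of chest below 0.112 m), for 0.1 s.
At the end, for the whole second after the job is handed in: The ready padlock is held in the fingers, at rest, underside over 70 mm above the chest top and touching nothing of it, dial up within 0.35 rad, shackle out over 10 mm, dial within 0.25 rad of the mark; the scrambled padlock lies on the chest within 15 mm of its start (z of lock_a in the frame of chest above 0.17 m and value of joint shackle_a above 0.01 m and value of joint dial_a between -0.25 and 0.25 rad and angle between lock_a's own z axis and vertical below 0.35 rad and contact force between the fingers and lock_a above 2 N and contact force between lock_a and chest below 0.3 N and linear speed of lock_a below 0.03 m/s and z of lock_b in the frame of chest below 0.105 m and distance of lock_b from where it was at the start of the episode below 0.015 m); the arm keeps its last pose, push and grip.
It fails at once if the ready dial is run past the mark (more than two thirds of a click) (value of joint dial_a below -0.35 rad).
It fails at once if the ready dial is turned the wrong way, away from the mark (value of joint dial_a above 2.35 rad).
It fails at once if the scrambled padlock is disturbed: moved over 15 mm, or its dial turned by a click or more (distance of lock_b from where it was at the start of the episode above 0.015 m or distance of line_b from where it was at the start of the episode above 0.016 m).
It fails at once if the shackle is forced with the dial off the mark (value of joint shackle_a above 0.006 m and value of joint dial_a above 0.4 rad).
It fails at once if a bystander (blank, gouge or bowl) is shifted over 30 mm (distance of any of blank, gouge, bowl from where it was at the start of the episode above 0.03 m).
It also fails if it takes over 58 s, if anything falls off the work surface, if the arm or the gripper's body presses on something with over 40 N, if the wrist force passes 120 N, or if a joint passes its speed limit or range.

## Working session

There is one attempt and no reset: what is moved stays moved. The work goes in short steps, Python scripts to look and compute and a tool call to move; the robot and the scene stay as the last step left them, time stands still between calls to the robot, and variables do not carry over. Pictures are saved under pics/ and viewed, and the job is handed in when it is done.

Besides the shell and the picture viewer there is one more tool, called as a command line: name --argument value ..., lists and objects as JSON in quotes. step_arm: Moves the arm, as the interface text tells. Its arguments: {"type":"object","properties":{"series":{"type":"array"},"newtons":{"type":"number"}},"required":["series"]}

```bash
ls; mkdir -p pics; cat > h.py <<'E'
import numpy as np, cv2
from workcell import env
def cam(n,save=None):
    c=env.read_camera(n); 
    if save: cv2.imwrite('pics/'+save,cv2.cvtColor(c['frame'],cv2.COLOR_RGB2BGR))
    return c
def K(c):
    f=200/np.tan(np.radians(c['vertical_fov'])/2); return f,c['cx'],c['cy']
def proj(c,p):
    q=c['camera_from_world']@np.append(p,1); f,x,y=K(c); return np.array([x+f*q[0]/q[2],y+f*q[1]/q[2]])
def ray(c,uv):
    f,x,y=K(c); T=c['camera_from_world']; R=T[:3,:3]
    d=R.T@np.array([(uv[0]-x)/f,(uv[1]-y)/f,1]); o=-R.T@T[:3,3]; return o,d/np.linalg.norm(d)
def atz(c,uv,z):
    o,d=ray(c,uv); return o+d*(z-o[2])/d[2]
def tri(cs,uvs):
    A=np.zeros((3,3));b=np.zeros(3);R=[]
    for c,u in zip(cs,uvs):
        o,d=ray(c,u);P=np.eye(3)-np.outer(d,d);A+=P;b+=P@o;R.append((P,o))
    p=np.linalg.solve(A,b); return p,[np.linalg.norm(P@(p-o)) for P,o in R]
def crop(c,x0,y0,w,h,s,name):
    f=cv2.cvtColor(c['frame'],cv2.COLOR_RGB2BGR)[y0:y0+h,x0:x0+w]
    cv2.imwrite('pics/'+name,cv2.resize(f,None,fx=s,fy=s,interpolation=cv2.INTER_CUBIC))
E
python3 - <<'E'
from h import *
import pickle
d={n:cam(n,n+'0.png') for n in('scene','top','wrist')}
pickle.dump(d,open('c0.pkl','wb'))
for n in d: print(n,d[n]['vertical_fov'],d[n]['camera_from_world'].round(3).tolist())
print(env.get_state())
E
```

```text
pics
scene 47.97703578454856 [[0.79, 0.613, 0.006, -0.532], [0.486, -0.62, -0.616, -0.225], [-0.373, 0.49, -0.788, 2.004], [0.0, 0.0, 0.0, 1.0]]
top 49.53731299454877 [[-0.002, -1.0, -0.023, 0.043], [-0.995, 0.004, -0.097, 0.635], [0.097, 0.023, -0.995, 1.301], [0.0, 0.0, 0.0, 1.0]]
wrist 67.28302537193697 [[0.236, 0.972, -0.001, -0.575], [0.932, -0.226, 0.283, -0.036], [0.275, -0.068, -0.959, 0.379], [0.0, 0.0, 0.0, 1.0]]
{'clock': 0.15, 'joint_pos': array([1.19340323e+00, 3.13843696e-01, 4.52469344e-02, 1.30357682e+00,
       6.00674326e-06, 1.43123495e+00]), 'qvel': array([-2.61967721e-04, -3.02088260e-03,  2.68525625e-03, -6.16228455e-04,
       -1.02376515e-05, -4.00354847e-04]), 'tau': array([ 1.44602760e-03, -4.81063306e+01,  2.98815447e+01,  1.38988195e-02,
       -9.34775312e-05,  8.59247479e-06]), 'tcp_pos': array([0.13531646, 0.55847164, 0.23060757]), 'orientation': array([-1.78923106e-04,  1.18635769e-01,  9.92937601e-01, -6.64985144e-04]), 'wrist_force': array([ 0.01414854, -0.91647768,  0.93807584]), 'ft_torque': array([0.04054985, 0.02673987, 0.00284132]), 'finger_gap': 0.0857692019085169}
```

View pics/scene0.png

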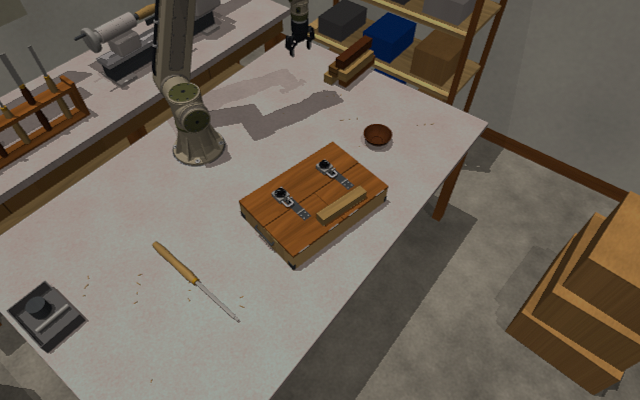

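View pics/top0.png

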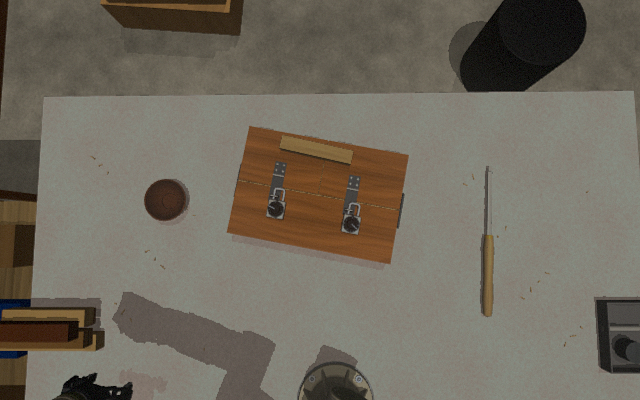

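View pics/wrist0.png

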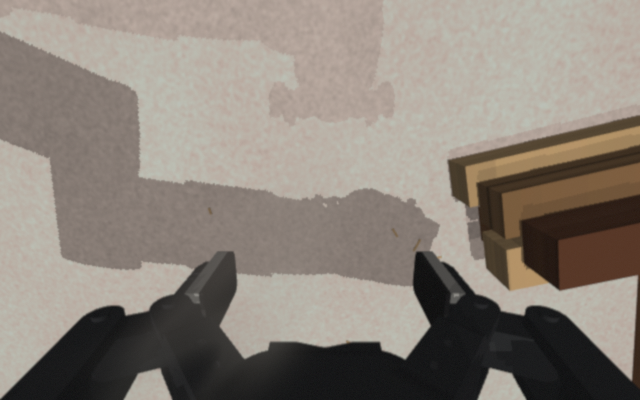

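```bash
python3 - <<'E'
from h import *
import pickle
d=pickle.load(open('c0.pkl','rb'))
a=d['top'];s=d['scene']
f=cv2.cvtColor(a['frame'],cv2.COLOR_RGB2BGR)
r=lambda f,x,y,w,h,k:cv2.resize(f[y:y+h,x:x+w],None,fx=k,fy=k,interpolation=cv2.INTER_CUBIC)
g=cv2.cvtColor(s['frame'],cv2.COLOR_RGB2BGR)
cv2.imwrite('pics/c1.png',np.vstack([np.hstack([r(f,256,180,40,40,9),r(f,332,195,40,40,9)]),np.hstack([r(g,265,170,56,30,6.43)[:,:360],r(g,310,145,56,30,6.43)[:,:360]])]))
for uv in((276,207),(351,222)): print(atz(a,uv,.14))
for uv in((327,166),(282,193)): print(atz(s,uv,.14))
for uv in((249,127),(408,154),(391,263),(227,232)): print(atz(a,uv,.1))
E
```

```text
[0.57493376 0.16298957 0.14      ]
[ 0.53222399 -0.04754896  0.14      ]
[0.59234233 0.15828706 0.14      ]
[ 0.54218442 -0.05179106  0.14      ]
[0.81496393 0.25015357 0.1       ]
[ 0.73084203 -0.21759381  0.1       ]
[ 0.41601486 -0.16242644  0.1       ]
[0.50514207 0.30995478 0.1       ]
```

View pics/c1.png

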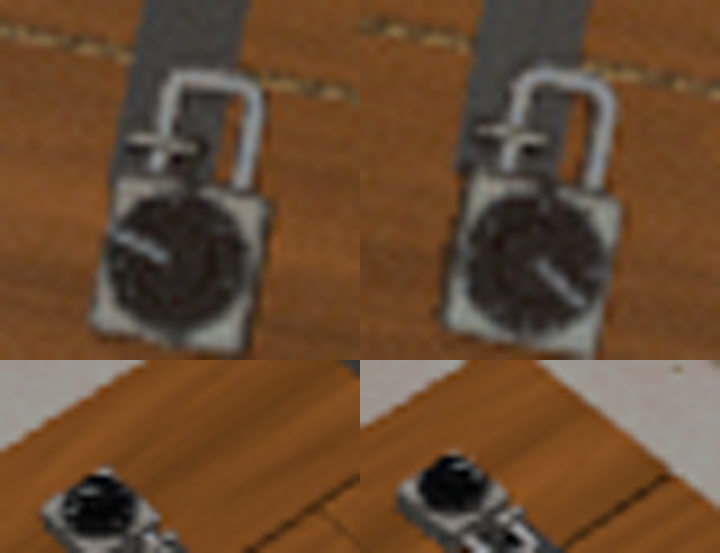

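```bash
cat >> h.py <<'E'
from scipy.spatial.transform import Rotation as Ro
def tcp():
    s=env.get_state(); q=s['orientation']; return np.array(s['tcp_pos']),Ro.from_quat([q[1],q[2],q[3],q[0]]).as_matrix(),s
E
python3 - <<'E'
from h import *
import pickle
c=pickle.load(open('c0.pkl','rb'))['wrist']
p,R,s=tcp()
T=c['camera_from_world'];o=-T[:3,:3].T@T[:3,3]
print(R.round(3)); print('cam in tool',R.T@(o-p),'axes',(R.T@T[:3,:3].T).round(3))
print('yaw of jaw axis',np.degrees(np.arctan2(R[1,1],R[0,1])))
E
```

```text
[[-0.972  0.236 -0.001]
 [ 0.236  0.972 -0.001]
 [ 0.    -0.001 -1.   ]]
cam in tool [ 0.07193721  0.00027357 -0.14213615] axes [[-0.    -0.959 -0.283]
 [ 1.    -0.     0.   ]
 [-0.    -0.283  0.959]]
yaw of jaw axis 76.37325353609424
```

step_arm --series '[[[10,-9,0],0,0],[[20,-18,0],0,0],[[28,-25,0],0,0],[[36,-32,0],0,0],[[42,-39,0],0,0]]'

```text
clock: 0.78
tcp_pos: [0.3681, 0.3474, 0.2306]
orientation: [-0.0, 0.119, 0.993, -0.001]
wrist_force: [0.8, 1.0, -0.2]
finger_gap: 0.0852
```

```bash
python3 - <<'E'
from h import *
print(tcp())
E
```

```text
(array([0.36806487, 0.34737103, 0.23060248]), array([[-9.71914935e-01,  2.35332121e-01, -3.89680817e-04],
       [ 2.35332422e-01,  9.71914229e-01, -1.17561906e-03],
       [ 1.02075404e-04, -1.23430625e-03, -9.99999233e-01]]), {'clock': 0.775, 'joint_pos': array([ 5.98196207e-01,  1.80850755e-01, -1.29075150e-01,  1.26185449e+00,
       -7.52026287e-04,  8.35757096e-01]), 'qvel': array([-9.91757854e-01, -6.67022394e-03, -9.66201746e-03, -8.62082931e-03,
       -6.59828333e-05, -9.79094054e-01]), 'tau': array([ 5.19944519e+00, -4.18378222e+01,  2.87397105e+01,  6.15204200e-01,
       -2.58734717e-02,  1.03356935e+00]), 'tcp_pos': array([0.36806487, 0.34737103, 0.23060248]), 'orientation': array([-1.23811465e-04,  1.18501127e-01,  9.92953725e-01, -6.06756703e-04]), 'wrist_force': array([ 0.80121211,  1.00640386, -0.19406712]), 'ft_torque': array([ 0.01028027, -0.06110808, -0.00797256]), 'finger_gap': 0.08519416619293288})
```

step_arm --series '[[[10,-9,0],0,0],[[20,-18.3,0],0,0],[[20,-18.3,0],0,0],[[20,-18.3,0],0,0],[[20,-18.3,0],0,0]]'

```text
clock: 1.4
tcp_pos: [0.5701, 0.1616, 0.2298]
orientation: [-0.0, 0.12, 0.993, -0.001]
wrist_force: [-0.7, 0.5, 0.1]
finger_gap: 0.0853
```

```bash
python3 - <<'E'
from h import *
import pickle
c=cam('wrist','w1.png');p,R,s=tcp();print(p,np.abs(s['qvel']).max()); pickle.dump((c,p,R),open('w1.pkl','wb'))
E
```

```text
[0.57116489 0.16079265 0.22958061] 0.05173211275194029
```

View pics/w1.png

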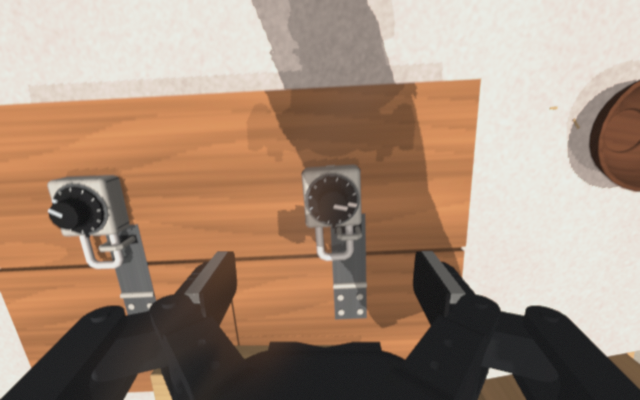

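```bash
python3 - <<'E'
from h import *
import pickle
c,p,R=pickle.load(open('w1.pkl','rb'))
crop(c,280,150,110,110,5.4,'w1c.png')
E
```

```text
(no output)
```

View pics/w1c.png

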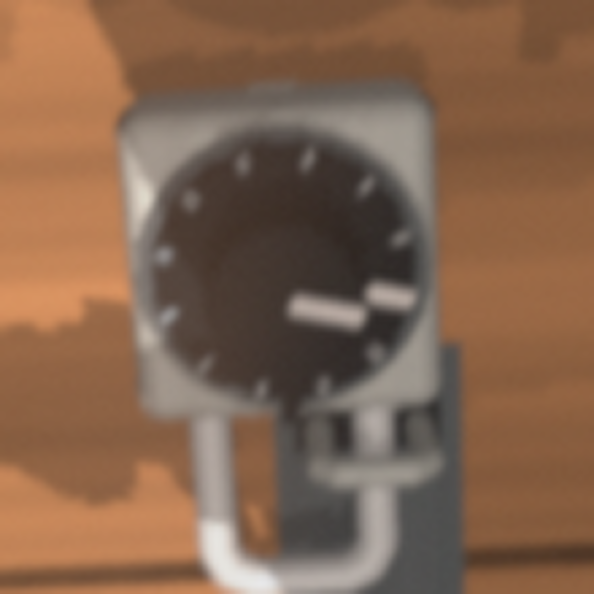

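```bash
python3 - <<'E'
from h import *
import pickle
c,p,R=pickle.load(open('w1.pkl','rb'))
P=lambda u,v,z:atz(c,(280+(u+.5)/5.4-.5,150+(v+.5)/5.4-.5),z)
ticks=[P(u,v,.128)[:2] for u,v in [(308,160),(366,185),(400,238),(375,352),(323,383),(262,385),(207,363),(168,315),(163,255),(190,200),(243,163)]]
t=np.array(ticks,np.float32); (cx,cy),ax,an=cv2.fitEllipse(t); cen=np.array([cx,cy]); print('cen',cen,ax)
ang=lambda q:np.degrees(np.arctan2(*(q[:2]-cen)[::-1]))
print('line',ang(P(417,299,.128)),'knobline',np.degrees(np.arctan2(*(P(365,317,.142)-P(290,305,.142))[:2][::-1])))
print('index',ang(P(293,410,.124)),np.linalg.norm(P(293,410,.124)[:2]-cen))
print('ticks',[round(float(ang(q)),1) for q in ticks])
l1,l2=P(122,125,.124),P(150,405,.124); r1,r2=P(430,100,.124),P(440,400,.124)
for a,b in((l1,l2),(r1,r2)): print('side yaw',np.degrees(np.arctan2(*(b-a)[:2][::-1])),np.linalg.norm(b-a),a,b)
g1,g2=P(210,425,.112),P(217,520,.112);print('leg',np.degrees(np.arctan2(*(g2-g1)[:2][::-1])))
print('chest edge',)
E
```

```text
cen [0.57167125 0.16821979] (0.03771648928523064, 0.038613107055425644)
line 65.64046921364314 knobline 66.66718233598075
index -9.776163647741576 0.02416887818096795
ticks [155.3, 125.4, 94.8, 35.0, 5.6, -24.4, -53.7, -84.2, -113.7, -143.5, -174.1]
side yaw -9.40962239473502 0.04649477598547983 [0.54319844 0.14926296 0.124     ] [0.58906761 0.14166145 0.124     ]
side yaw -10.090519563433594 0.04949652057154923 [0.5507864  0.19645173 0.124     ] [0.59951731 0.18777975 0.124     ]
leg -10.23438740891146
chest edge
```

step_arm --series '[[[0.05,0.75,-4],0,0],[[0.05,0.75,-4.5],0,0],[[0.05,0.75,-4.5],0,0]]'

```text
clock: 1.82
tcp_pos: [0.5706, 0.169, 0.1848]
orientation: [-0.001, 0.12, 0.993, -0.001]
wrist_force: [0.3, -0.7, 0.0]
finger_gap: 0.0853
```

```bash
python3 - <<'E'
from h import *
import pickle
c=cam('wrist','w2.png');p,R,s=tcp();print(p,np.abs(s['qvel']).max(),s['joint_pos'],s['clock']); pickle.dump((c,p,R),open('w2.pkl','wb'))
crop(c,255,140,130,150,4,'w2c.png')
E
```

```text
[0.57134621 0.16904391 0.18567933] 0.01724172055849676 [ 0.15411847  0.36940165  0.01405414  1.21532456 -0.00222039  0.39478706] 1.875
```

View pics/w2c.png

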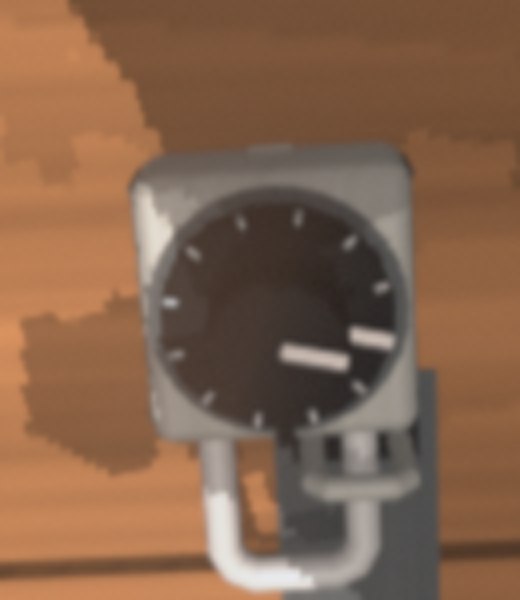

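```bash
python3 - <<'E'
from h import *
import pickle
c1,_,_=pickle.load(open('w1.pkl','rb'));c2,_,_=pickle.load(open('w2.pkl','rb'))
a=lambda u,v:(280+(u+.5)/5.4-.5,150+(v+.5)/5.4-.5)
b=lambda u,v:(255+(u+.5)/4-.5,140+(v+.5)/4-.5)
for n,x,y in [('line',(417,299),(395,341)),('knobline out',(365,317),(349,363)),('inner',(290,305),(280,353)),('index',(293,410),(286,437)),('tick1',(308,160),(297,218)),('tick5',(323,383),(314,416)),('t9',(163,255),(171,302)),('corner BL',(150,410),(160,440)),('corner BR',(438,402),(414,428)),('staple top mid',(375,470),(362,487))]:
    p,e=tri([c1,c2],[a(*x),b(*y)]); print(n,p.round(4),np.round(e,4))
t=np.array([atz(c2,b(*q),.128)[:2] for q in [(297,218),(349,242),(381,287),(359,387),(314,416),(258,420),(208,398),(177,355),(171,302),(194,253),(241,223)]],np.float32)
(cx,cy),ax,_=cv2.fitEllipse(t);print(cx,cy,ax)
q=atz(c2,b(395,341),.128);print('line',np.degrees(np.arctan2(q[1]-cy,q[0]-cx)))
q=atz(c2,b(286,437),.125);print('idx',q,np.degrees(np.arctan2(q[1]-cy,q[0]-cx)))
print('staple',atz(c2,b(362,487),.1235),atz(c1,a(375,470),.1235))
E
```

```text
line [0.5831 0.188  0.1201] [0.0001 0.0001]
knobline out [0.5793 0.1792 0.1346] [0.0002 0.0002]
inner [0.5741 0.1685 0.1364] [0.0001 0.0001]
index [0.5969 0.164  0.1204] [0.0001 0.0001]
tick1 [0.5574 0.1759 0.1153] [0.0001 0.0001]
tick5 [0.5922 0.1702 0.1242] [0.0003 0.0003]
t9 [0.567  0.1494 0.1167] [0.0001 0.0001]
corner BL [0.5895 0.1418 0.1255] [0.0002 0.0002]
corner BR [0.6032 0.1878 0.1155] [0.0001 0.0001]
staple top mid [0.6127 0.175  0.116 ] [0.0004 0.0004]
0.5715546607971191 0.16876332461833954 (0.03812428563833237, 0.038365669548511505)
line 66.33583777734432
idx [0.5948426  0.16456949 0.125     ] -10.208742593295883
staple [0.60889752 0.17582386 0.1235    ] [0.60924304 0.17481159 0.1235    ]
```

step_arm --series '[[[0.02,-0.03,-3],0,0],[[0.02,-0.03,-5],0,100],[[0.02,-0.03,-5.5],0,140],[[0.02,-0.03,-5.5],0,160],[[0.02,-0.03,-5.5],0,180]]' --newtons 25

```text
clock: 2.5
tcp_pos: [0.5723, 0.1688, 0.1322]
orientation: [0.001, 0.12, 0.993, -0.001]
wrist_force: [-0.3, -1.1, 0.0]
finger_gap: 0.0252
```

step_arm --series '[[[0,0,0],0,220],[[0,0,0],0,255],[[0,0,0],0,255]]' --newtons 25

```text
clock: 2.88
tcp_pos: [0.5723, 0.1689, 0.1324]
orientation: [0.001, 0.12, 0.993, -0.001]
wrist_force: [-0.5, 0.2, 0.4]
finger_gap: 0.0224
```

```bash
python3 - <<'E'
from h import *
c=cam('wrist','w3.png');p,R,s=tcp();print(p,s['finger_gap'],s['wrist_force'],s['ft_torque'],s['clock'])
E
```

```text
[0.57227228 0.16891315 0.13235433] 0.022495640009061527 [0.04391807 0.78083067 0.17515792] [0.01213665 0.15380976 0.00648371] 2.925
```

View pics/w3.png

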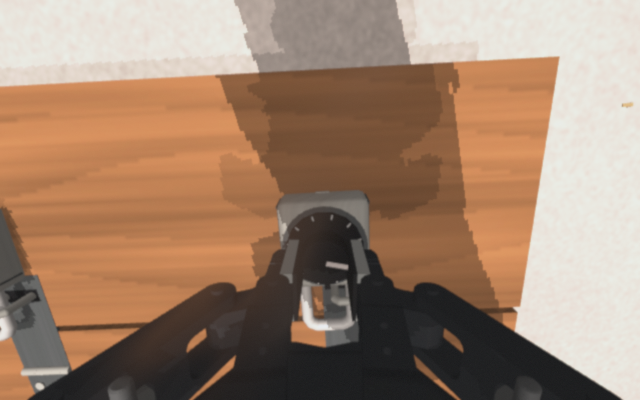

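step_arm --series '[[[0,0,0],-0.15,255],[[0,0,0],-0.3,255],[[0,0,0],-0.45,255],[[0,0,0],-0.6,255],[[0,0,0],-0.6,255]]'

```text
clock: 3.55
tcp_pos: [0.5723, 0.1689, 0.1324]
orientation: [0.001, 0.407, 0.913, -0.001]
wrist_force: [-0.7, -0.5, -0.7]
finger_gap: 0.0226
```

```bash
python3 - <<'E'
from h import *
c=cam('wrist','w4.png');p,R,s=tcp();print(p,s['finger_gap'],s['wrist_force'],s['ft_torque'],s['clock'],np.degrees(np.arctan2(R[1,1],R[0,1])))
E
```

```text
[0.5723116  0.16886602 0.13239216] 0.022670119245059163 [-0.0572525  -0.12689776 -0.44192812] [-0.05065185  0.12480067  0.00858749] 3.6 42.00398972979165
```

View pics/w4.png

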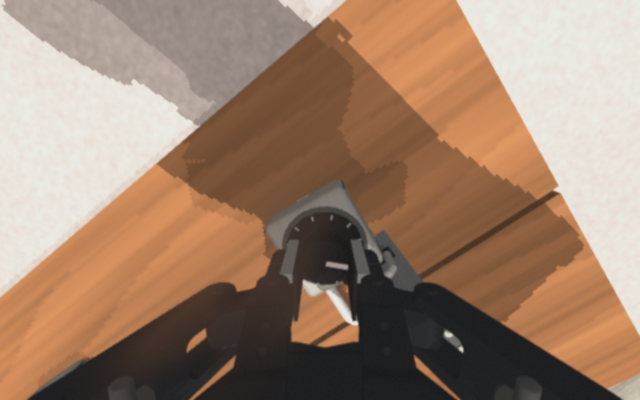

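step_arm --series '[[[0,0,0],-0.15,255],[[0,0,0],-0.3,255],[[0,0,0],-0.45,255],[[0,0,0],-0.6,255],[[0,0,0],-0.6,255]]'

```text
clock: 4.22
tcp_pos: [0.572, 0.1689, 0.1324]
orientation: [0.001, 0.657, 0.754, -0.002]
wrist_force: [-2.0, 0.9, 0.4]
finger_gap: 0.0226
```

```bash
python3 - <<'E'
from h import *
import pickle
c=cam('wrist','w5.png');p,R,s=tcp();print(p,s['finger_gap'],s['wrist_force'],s['ft_torque'],s['clock'],np.degrees(np.arctan2(R[1,1],R[0,1])))
crop(c,220,150,200,180,4,'w5c.png');pickle.dump((c,p,R),open('w5.pkl','wb'))
t=cam('top');crop(t,246,170,60,60,9,'t5.png')
E
```

```text
[0.5720415  0.16890944 0.13234364] 0.02263388288552517 [-1.12850837  0.07153922 -0.3320415 ] [ 0.0402894   0.41731392 -0.02394328] 4.275 7.877012868763925
```

View pics/w5.png

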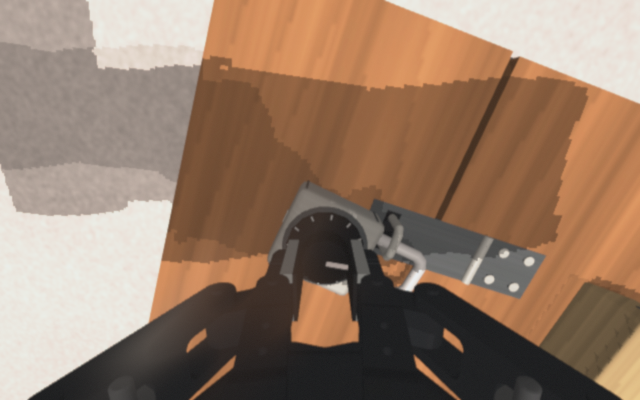

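View pics/w5c.png

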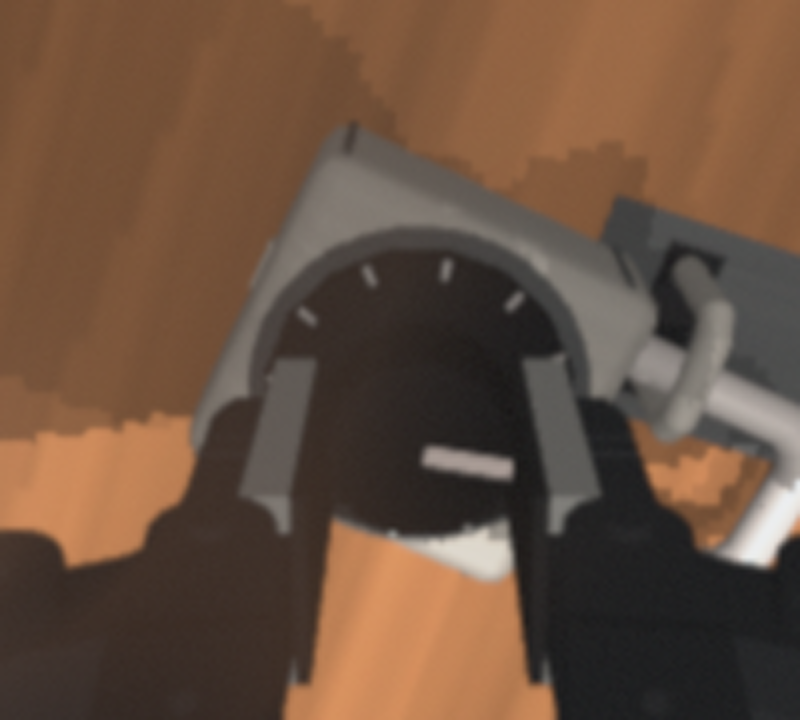

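```bash
python3 - <<'E'
from h import *
import pickle
c,p,R=pickle.load(open('w5.pkl','rb'))
P=lambda u,v,z:atz(c,(220+(u+.5)/4-.5,150+(v+.5)/4-.5),z)
an=lambda a,b,z:print(np.degrees(np.arctan2(*(P(*b,z)-P(*a,z))[:2][::-1])),np.linalg.norm(P(*b,z)-P(*a,z)),P(*a,z),P(*b,z))
an((423,458),(513,470),.142)   # knob line
an((345,165),(640,290),.124)
an((352,125),(655,280),.116)
an((645,340),(785,408),.115)
an((632,372),(770,440),.109)
an((195,430),(325,155),.124)
E
```

```text
-0.5936572291883083 0.011189754873491546 [0.5725043  0.16972838 0.142     ] [0.58369346 0.16961244 0.142     ]
-15.981883061838616 0.04265426892694591 [0.55811465 0.20045086 0.124     ] [0.59912028 0.18870671 0.124     ]
-20.003685677930672 0.047582668902397575 [0.55815904 0.20396348 0.116     ] [0.60287108 0.18768637 0.116     ]
-19.196222670381083 0.02351831209658779 [0.6034552  0.17818001 0.115     ] [0.62566585 0.17044709 0.115     ]
-19.745611202346005 0.024354232255405672 [0.60404811 0.17046761 0.109     ] [0.62697036 0.16223966 0.109     ]
72.12387106904778 0.04350376911995742 [0.54204744 0.16001943 0.124     ] [0.55540137 0.20142294 0.124     ]
```

View pics/t5.png

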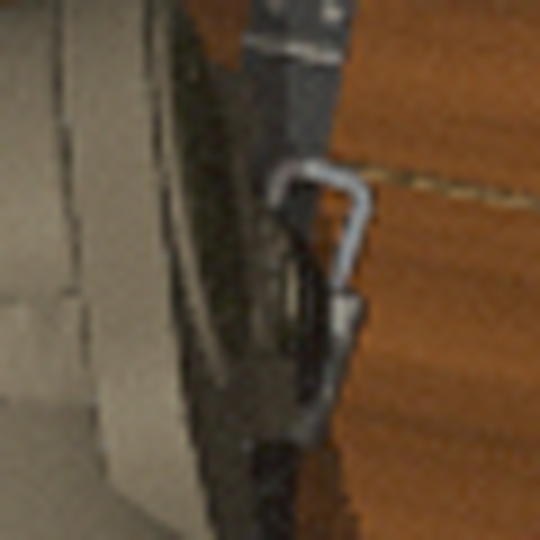

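step_arm --series '[[[0,0,0],-0.13,255],[[0,0,0],-0.25,255],[[0,0,0],-0.25,255]]'

```text
clock: 4.7
tcp_pos: [0.5721, 0.1689, 0.1324]
orientation: [0.0, 0.745, 0.667, -0.002]
wrist_force: [-1.0, -0.2, -0.2]
finger_gap: 0.0222
```

```bash
python3 - <<'E'
from h import *
import pickle
c=cam('wrist','w6.png');p,R,s=tcp();print(p,s['finger_gap'],s['wrist_force'],s['ft_torque'],s['clock'],np.degrees(np.arctan2(R[1,1],R[0,1])))
crop(c,220,150,200,180,4,'w6c.png');pickle.dump((c,p,R),open('w6.pkl','wb'))
E
```

```text
[0.57205738 0.16893123 0.13239463] 0.022469410213319434 [-1.22316031  0.1114662  -0.47386697] [-0.00924573  0.29377192 -0.0121018 ] 4.75 -6.245241913513787
```

View pics/w6c.png

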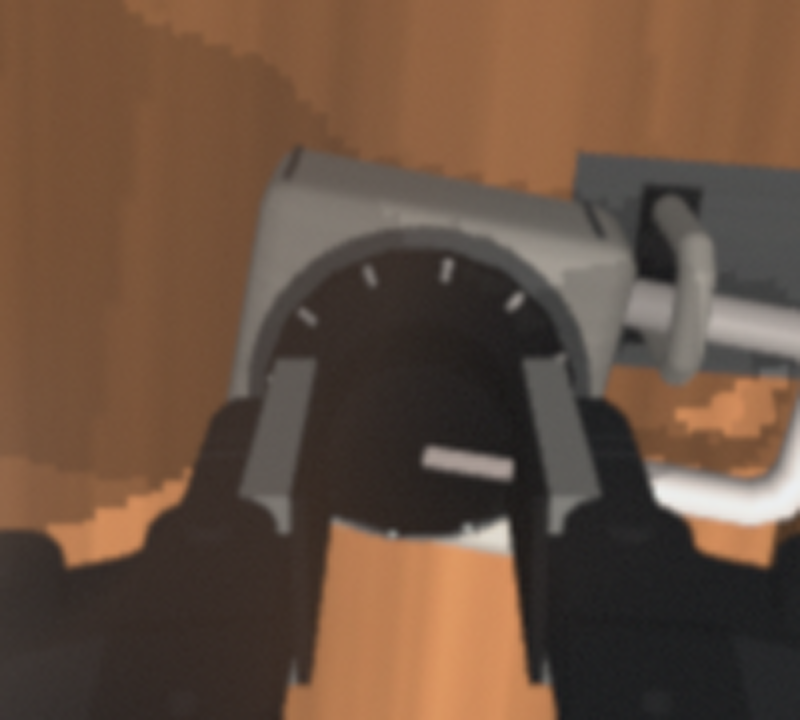

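step_arm --series '[[[0,0,0],0,150],[[0,0,0],0,100],[[0,0,2],0,50],[[0,0,5],0.1,0],[[0,0,6.5],0.25,0]]'

```text
clock: 5.38
tcp_pos: [0.573, 0.169, 0.1993]
orientation: [0.001, 0.653, 0.757, -0.001]
wrist_force: [0.1, 0.9, 0.7]
finger_gap: 0.0851
```

step_arm --series '[[[0,0,0.5],0.18,0],[[0,0,0.5],0.36,0],[[0,0,0.5],0.54,0],[[0,0,0.5],0.72,0],[[0,0,0.5],0.9,0]]'

```text
clock: 6.0
tcp_pos: [0.5733, 0.169, 0.2045]
orientation: [0.002, 0.256, 0.967, 0.0]
wrist_force: [-0.4, 0.5, 0.4]
finger_gap: 0.0857
```

```bash
python3 - <<'E'
from h import *
import pickle
c=cam('wrist','w7.png');p,R,s=tcp();print(p,s['finger_gap'],s['wrist_force'],s['clock'],np.degrees(np.arctan2(R[1,1],R[0,1])))
crop(c,245,130,150,150,4,'w7c.png');pickle.dump((c,p,R),open('w7.pkl','wb'))
E
```

```text
[0.57324616 0.16901088 0.20443742] 0.08547460650412828 [-0.40343443 -0.65099807  0.44270848] 6.05 60.653185550731365
```

View pics/w7c.png

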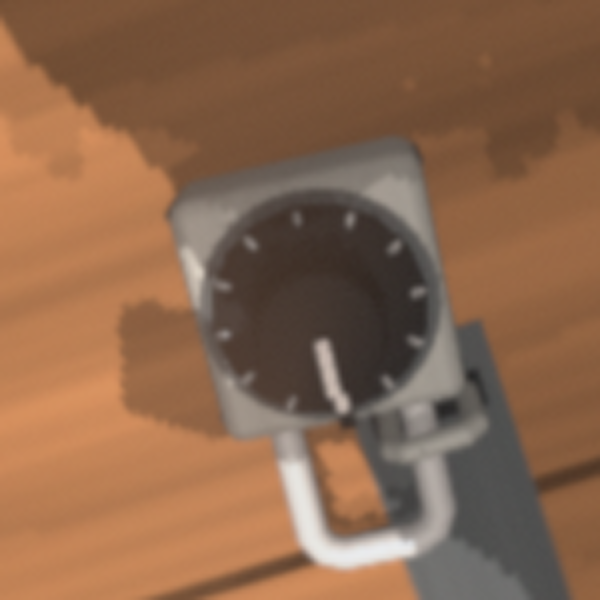

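```bash
python3 - <<'E'
from h import *
import pickle
c,p,R=pickle.load(open('w7.pkl','rb'))
P=lambda u,v,z:atz(c,(245+(u+.5)/4-.5,130+(v+.5)/4-.5),z)[:2]
A=lambda d:np.degrees(np.arctan2(d[1],d[0]))
t=np.array([P(*q,.128) for q in [(297,218),(350,219),(395,246),(419,292),(390,382),(292,403),(247,379),(224,334),(222,286),(250,243)]],np.float32)
(cx,cy),ax,_=cv2.fitEllipse(t);cen=np.array([cx,cy]);print(cen,ax)
print('line',A(P(345,408,.128)-cen),'idx',A(P(349,418,.125)-cen))
print('knobline',A(P(336,390,.142)-P(320,343,.142)))
print('side L',A(P(228,430,.124)-P(172,215,.124)),'R',A(P(462,385,.124)-P(420,150,.124)))
print('end',A(P(462,390,.124)-P(235,437,.124))-90)
st=P(440,445,.1235);print('staple',st,P(383,452,.1235),P(485,425,.1235))
y=np.radians(-12);r=np.array([[np.cos(y),np.sin(y)],[-np.sin(y),np.cos(y)]]);print(r@(st-cen))
E
```

```text
[0.57244629 0.17036046] (0.0385553315281868, 0.038695044815540314)
line -15.83947190458694 idx -15.720548075690473
knobline -11.84373738711069
side L -17.330156266724348 R -18.30457127169847
end -17.107032915158726
staple [0.60983595 0.17678758] [0.60548517 0.16606428] [0.61045977 0.18667945]
[0.03523633 0.01406042]
```

step_arm --series '[[[-0.1,0.1,-2],0.12,0],[[-0.1,0.1,-5],0.21,0],[[-0.1,0.1,-7],0.21,0],[[-0.1,0.1,-9],0.21,0],[[-0.1,0.1,-9.8],0.21,0]]'

```text
clock: 6.68
tcp_pos: [0.5716, 0.1699, 0.1053]
orientation: [0.001, 0.151, 0.988, 0.0]
wrist_force: [-0.6, 0.3, -0.2]
finger_gap: 0.0858
```

```bash
python3 - <<'E'
from h import *
c=cam('wrist','w8.png');p,R,s=tcp();print(p,s['finger_gap'],s['wrist_force'],s['clock'],np.degrees(np.arctan2(R[1,1],R[0,1])))
E
```

```text
[0.57148104 0.16987747 0.10480665] 0.08545398086036823 [ 0.19980395 -0.00213573 -1.2567282 ] 6.725 72.6180245863456
```

View pics/w8.png

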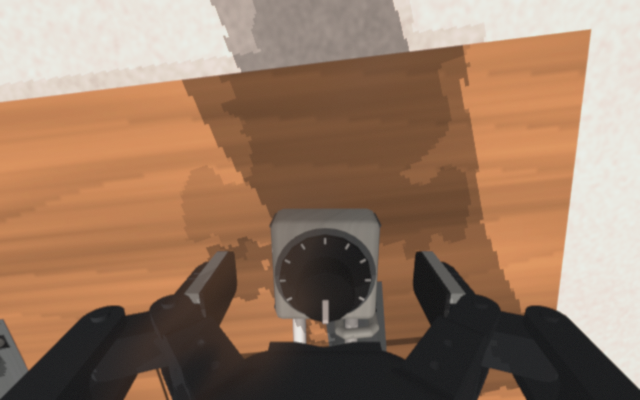

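step_arm --series '[[[0,0,0],0,80],[[0,0,0],0,110],[[0,0,0],0,150],[[0,0,0],0,200],[[0,0,0],0,255]]' --newtons 60

```text
clock: 7.35
tcp_pos: [0.5723, 0.17, 0.106]
orientation: [0.002, 0.151, 0.989, 0.0]
wrist_force: [-1.0, 0.6, 5.8]
finger_gap: 0.0487
```

```bash
python3 - <<'E'
from h import *
import pickle
c=cam('wrist','w9.png');p,R,s=tcp();print(p,s['finger_gap'],s['wrist_force'],s['clock'],np.degrees(np.arctan2(R[1,1],R[0,1])))
pickle.dump((c,p,R),open('w9.pkl','wb'))
E
```

```text
[0.57230039 0.16999868 0.1059975 ] 0.04806189112744998 [-0.11766816  0.07987596  4.7279872 ] 7.4 72.61352057609716
```

View pics/w9.png

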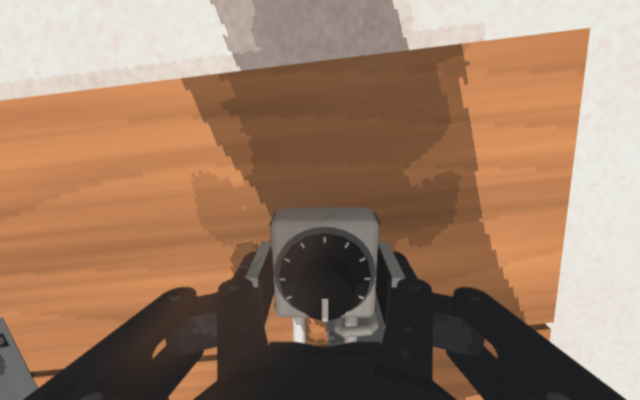

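step_arm --series '[[[0,0,0.1],0.05,255],[[-0.3,0.06,0.1],0.1,255],[[-1.0,0.19,0.1],0.1,255],[[-1.8,0.34,0.1],0.1,255],[[-1.8,0.34,0.1],0.1,255]]'

```text
clock: 8.02
tcp_pos: [0.5533, 0.1735, 0.1068]
orientation: [0.001, 0.102, 0.995, 0.0]
wrist_force: [-0.3, -0.3, -3.6]
finger_gap: 0.0483
```

```bash
python3 - <<'E'
from h import *
import pickle
c=cam('wrist','w10.png');p,R,s=tcp();print(p,s['finger_gap'],s['wrist_force'],s['ft_torque'],s['clock'],np.degrees(np.arctan2(R[1,1],R[0,1])))
crop(c,220,180,200,180,4,'w10c.png')
E
```

```text
[0.55377737 0.17353328 0.1069438 ] 0.04838705653194551 [ 0.76567962 -0.13986965 -3.21670663] [ 0.00039795 -0.02715751 -0.01027399] 8.075 78.34252965786415
```

View pics/w10c.png

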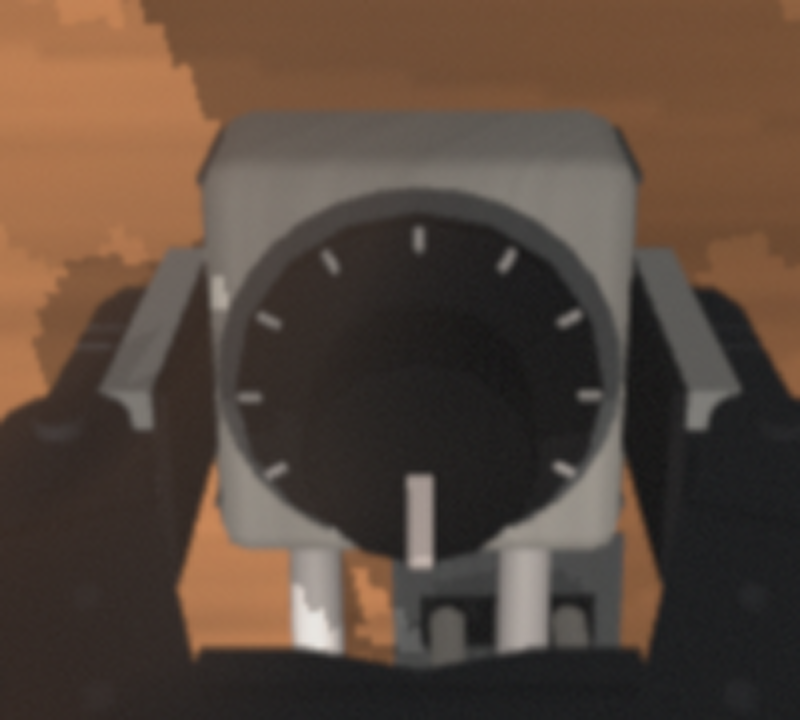

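step_arm --series '[[[-0.5,0.09,0],0,255],[[-1.0,0.19,0],0,255],[[-1.4,0.26,0],0,255],[[-1.4,0.26,0],0,255]]'

```text
clock: 8.57
tcp_pos: [0.5396, 0.1763, 0.1071]
orientation: [0.002, 0.101, 0.995, 0.001]
wrist_force: [1.0, 0.6, -2.2]
finger_gap: 0.0487
```

```bash
python3 - <<'E'
from h import *
p,R,s=tcp();print(p,s['finger_gap'],s['wrist_force'],s['ft_torque'],s['clock'])
E
```

```text
[0.53955754 0.1762962  0.10710864] 0.048721818562215025 [ 1.04410728  0.62816309 -2.21559396] [ 0.05084157 -0.16523903  0.04484959] 8.575
```

step_arm --series '[[[-0.15,0.03,0],0,255],[[-0.3,0.06,0],0,255],[[-0.3,0.06,0],0,255]]'

```text
clock: 8.95
tcp_pos: [0.539, 0.1765, 0.1075]
orientation: [0.004, 0.102, 0.995, 0.0]
wrist_force: [7.8, -0.6, -6.5]
finger_gap: 0.0487
```

```bash
python3 - <<'E'
from h import *
c=cam('wrist','w11.png')
p,R,s=tcp();print(p,s['finger_gap'],s['wrist_force'],s['ft_torque'],s['clock'])
E
```

```text
[0.53904089 0.17647842 0.10755675] 0.047967619781736456 [ 7.49190302 -1.23873091 -5.92618482] [-2.33767564e-01 -1.31914867e+00 -7.57958229e-04] 9.0
```

View pics/w11.png

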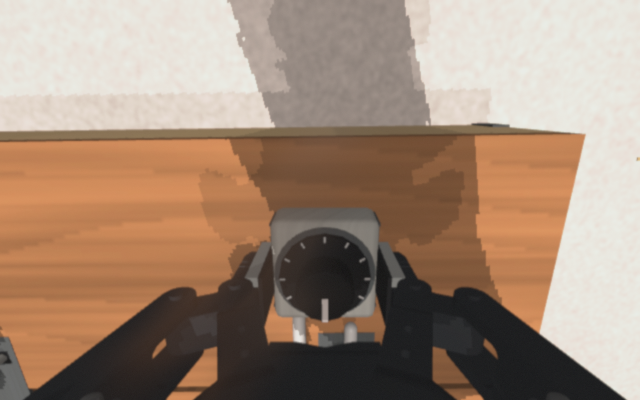

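step_arm --series '[[[1,-0.19,0],0,255],[[2,-0.38,0],0,255],[[3,-0.57,0],0,255],[[3.65,-0.69,0],0,255],[[3.65,-0.69,0],0,255]]'

```text
clock: 9.62
tcp_pos: [0.576, 0.1694, 0.1073]
orientation: [0.004, 0.102, 0.995, 0.0]
wrist_force: [-0.6, -0.2, -4.5]
finger_gap: 0.0487
```

```bash
python3 - <<'E'
from h import *
c=cam('wrist','w12.png')
p,R,s=tcp();print(p,s['finger_gap'],s['wrist_force'],s['ft_torque'],s['clock'],np.linalg.norm(p[:2]-[.53904,.17648]))
crop(c,220,200,200,170,4,'w12c.png')
t=cam('top');crop(t,246,170,60,60,9,'t12.png')
t=cam('scene');crop(t,295,135,70,60,8,'s12.png')
E
```

```text
[0.57547941 0.16948561 0.10731013] 0.04829487949849733 [ 0.45176133  0.29735619 -3.40533783] [ 0.01077146  0.04561969 -0.01666338] 9.675 0.037104608109347445
```

View pics/w12c.png

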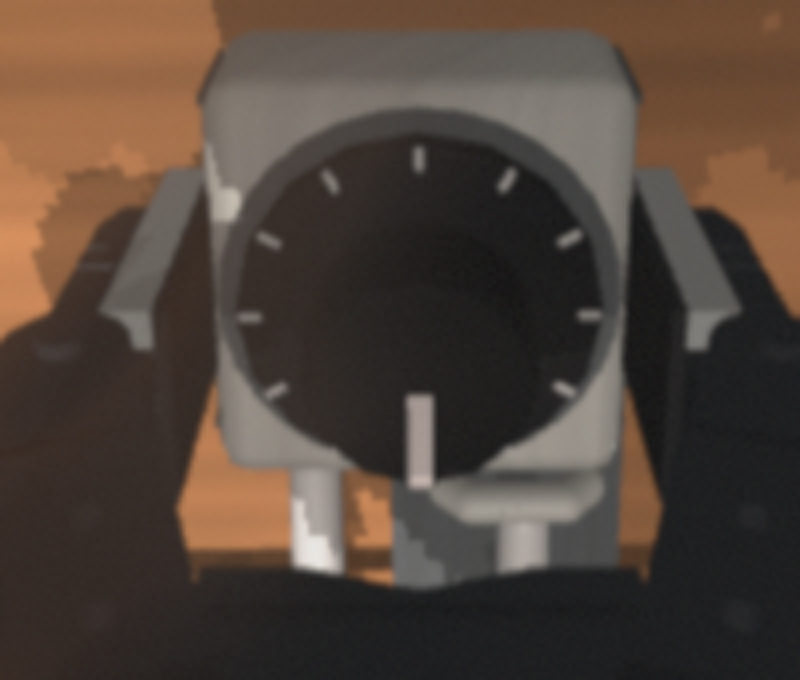

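View pics/t12.png

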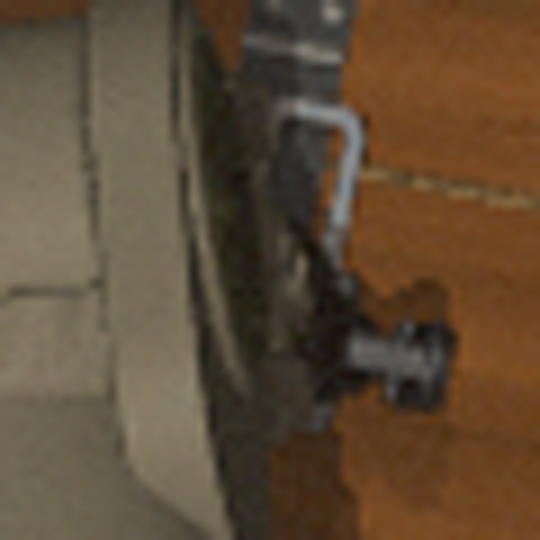

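View pics/s12.png

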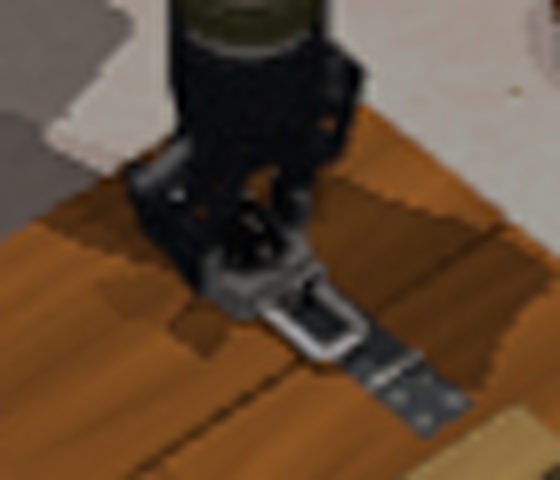

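```bash
python3 - <<'E'
from h import *
c=cam('wrist')
P=lambda u,v,z:atz(c,(220+(u+.5)/4-.5,200+(v+.5)/4-.5),z)[:2]
p,R,s=tcp();d=np.array([.983,-.186])
print('tcp',p)
e=P(520,468,.1255)@d
for v in(475,485,522): print(v,(P(520,v,.121)@d-e)*1e3+26,(P(520,v,.1235)@d-e)*1e3+26)
print('back edge',(P(420,82,.1255)@d-e)*1e3+26)
E
```

```text
tcp [0.57508262 0.16963645 0.10746405]
475 30.56533588811203 28.590408718170178
485 32.06869619918593 30.064435342585824
522 37.706884263308794 35.592610630147156
back edge -24.29068434261041
```

step_arm --series '[[[0.09,-0.02,0],0,255],[[0.09,-0.02,0.2],0,255],[[0.09,-0.02,0.6],0,255]]'

```text
clock: 10.2
tcp_pos: [0.5758, 0.1695, 0.1136]
orientation: [0.004, 0.102, 0.995, 0.0]
wrist_force: [0.0, 0.6, -2.6]
finger_gap: 0.0485
```

```bash
python3 - <<'E'
from h import *
c=cam('wrist','w13.png')
p,R,s=tcp();print(p,s['finger_gap'],s['wrist_force'],s['ft_torque'],s['clock'],np.linalg.norm(p[:2]-[.53904,.17648]))
E
```

```text
[0.57628865 0.16952135 0.11438327] 0.04837762806370293 [-0.56735874 -0.15075032 -3.24703931] [ 0.07871023  0.0163343  -0.01561124] 10.25 0.03789307196807069
```

step_arm --series '[[[-0.05,0,0.5],0,255],[[-0.05,0,1.0],0,255],[[-0.05,0,1.5],0,255],[[-0.05,0,2.0],0,255]]'

```text
clock: 10.75
tcp_pos: [0.5758, 0.1696, 0.1348]
orientation: [0.004, 0.102, 0.995, 0.001]
wrist_force: [-1.0, 0.0, -3.5]
finger_gap: 0.0487
```

step_arm --series '[[[0,0,2],0,255],[[0,0,4],0,255],[[0,0,6],0,255],[[0,0,7.7],0,255],[[0,0,7.7],0,255]]'

```text
clock: 11.38
tcp_pos: [0.5768, 0.1697, 0.2135]
orientation: [0.006, 0.102, 0.995, 0.001]
wrist_force: [-0.2, -0.8, -3.9]
finger_gap: 0.0485
```

step_arm --series '[[[0,0,0],0,255],[[0,0,0],0,255],[[0,0,0],0,255],[[0,0,0],0,255]]'

```text
clock: 11.88
tcp_pos: [0.5767, 0.1697, 0.2131]
orientation: [0.005, 0.102, 0.995, 0.001]
wrist_force: [-0.9, 0.2, -3.0]
finger_gap: 0.0485
```

```bash
python3 - <<'E'
from h import *
c=cam('wrist','w14.png')
p,R,s=tcp();print(p,s['finger_gap'],s['wrist_force'],s['ft_torque'],s['clock'],np.abs(s['qvel']).max())
t=cam('top','top14.png');s=cam('scene')
crop(s,270,110,120,100,6,'s14.png')
crop(t,220,140,170,110,4,'t14.png')
E
```

```text
[0.57670567 0.16968471 0.21317021] 0.04852672961031039 [-0.68091419  0.32950084 -3.70103493] [-0.02112888  0.05087995 -0.02897543] 11.925 0.0026647801425638395
```

View pics/w14.png

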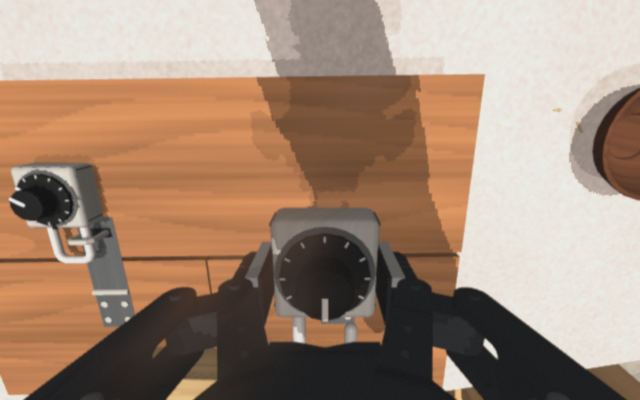

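View pics/s14.png

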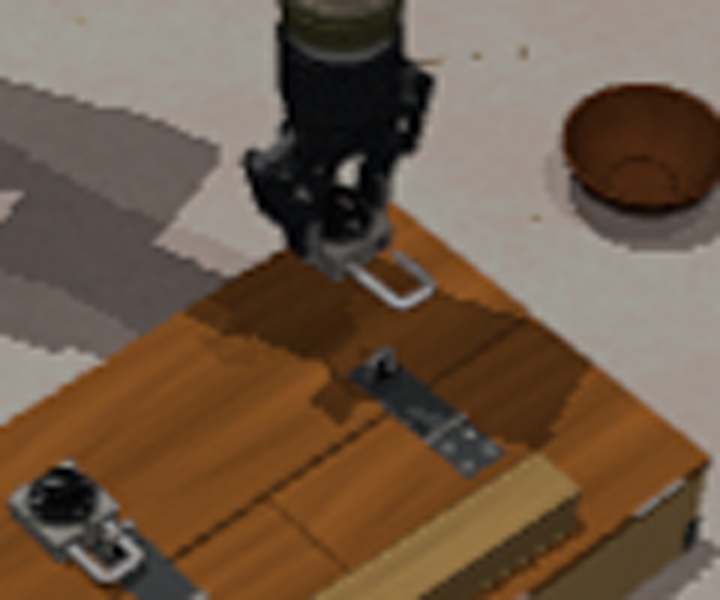

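View pics/t14.png

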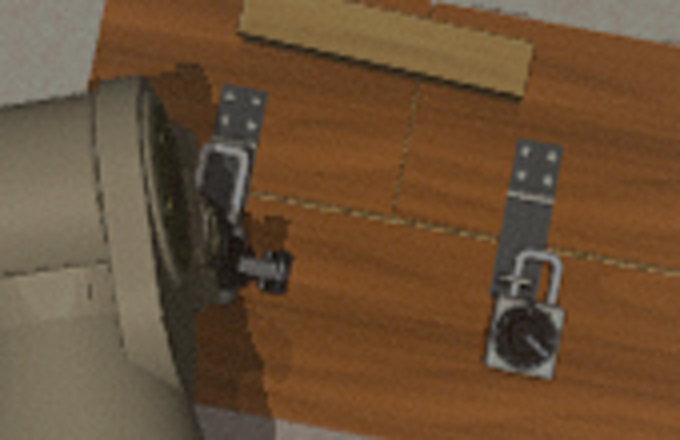

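```bash
python3 -c "
from workcell import env
print(env.hand_in())"
```

```text
the job is handed in; nothing more can be done
None
```

I turned the left padlock's dial, the ready one, onto its mark, pulled the shackle open, and lifted the lock off its staple. I then handed the job in at about 12 s; `hand_in` gives no verdict.

**Last checks**
- **Held:** the lock was at rest and level with its dial up. The TCP was at z = 0.213, which puts the underside about 10.5 cm above the chest. The wrist carried about 3.7 N with the fingers at 48.5 mm.
- **Dial and shackle:** the white line was on the mark, and the shackle was out with its toe gap visible. The shackle had reached its stop after 34 mm of pull, where the force rose to about 7.5 N.
- **Everything else:** the scrambled lock, the bowl and the blank looked unmoved in the pictures. I did not measure them again, and the gouge was not in the last crops.

**What disagreed**
- **Dial start:** the line measured about 75° from the mark, between the 60° and 90° notches in your text. I turned it in stages and checked by picture each time. After release it was within about 2° of the mark.
- **Case turning:** the case turned about 7° with the dial, and I straightened it before pulling.
- **Heights:** the two wrist views put points on the dial and case about 2 to 10 mm lower than your text. The views were too close together to be accurate, so I used the stated heights, and the grips fitted.

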